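# Check two screw caps on the thread gauge

### The job

One of the two blue caps has a seal disc that is too thick, and you cannot see which: it binds on the thread gauge with its rim still standing off the shoulder, while the good one turns clockwise until its rim sits on the shoulder. Screw the caps on by feel, gently and never forcing one that binds, to find out; leave the good cap screwed fully home on the gauge and the faulty one standing upright on the floor of the red tray. Leave the bottle, the motor and the tin where they are.

Things in the scene. Friction and masses are not known exactly. Their poses are not given: they have to be found in the camera images.
- cap_1_center (a point): centre (half-way up, 19 mm above the rim, on the axis) of a blue screw cap, the double of cap_2: a ribbed round cup standing open side down, 50 mm outside diameter, 38 mm tall, wall 5 mm, about 0.1 kg. z along its axis, up. A seal disc is held captive under its roof, unseen; in one of the two caps it is too thick, and which one changes from start to start
- cap_2_center (a point): centre (half-way up, 19 mm above the rim, on the axis) of a blue screw cap, the double of cap_1: a ribbed round cup standing open side down, 50 mm outside diameter, 38 mm tall, wall 5 mm, about 0.1 kg. z along its axis, up. A seal disc is held captive under its roof, unseen; in one of the two caps it is too thick, and which one changes from start to start
- cap_1: the same cap as a whole; origin on the axis at the rim (underside). Its three inner lugs sit just above the rim at 0, 120 and 240 degrees from its own x axis; three white dashes on its top lie over them, so the cap repeats every third of a turn
- cap_2: the same cap as a whole; origin on the axis at the rim (underside). Its three inner lugs sit just above the rim at 0, 120 and 240 degrees from its own x axis; three white dashes on its top lie over them, so the cap repeats every third of a turn
- gauge: thread gauge fixed to the desk: dark round foot 90 mm across, 10 mm high; pedestal 54 mm across up to the shoulder at 30 mm; upright steel stud with a three-start right-hand thread, 37.5 mm outside (the caps have about 1.3 mm play all round), core 27 mm. Lead 36 mm a turn (0.1 mm a degree), clockwise from above goes down. Origin at the centre of the foot's underside
- gauge_seat (a point): centre of the gauge's shoulder, the level face 30 mm above the desk on which the rim of the good cap comes to sit (cap centre then 19 mm above this point; the faulty cap stops about 4 mm higher). Home means home: over 250 N there overtightens it. z is the thread axis, up; x points along one of the three white lines on the foot (120 degrees apart)
- gauge_start (a point): where a cap's centre lies at the start of the thread, 25 mm above the shoulder: dashes in line with the white lines, lugs resting on the thread, nothing above them. From here the good cap meets the shoulder after about 65 degrees clockwise and is tight at about 90; the faulty cap stops sinking after about 20 and is tight at about 60. To take a cap off, turn it back to here and lift
- gauge_nose (a point): top of the stud's 18 mm pilot nose, 30.5 mm above the shoulder; it meets the seal disc inside the cap. Press a cap down lightly while turning, since a lug held too high butts against the end of the next thread. Turning on against a tight cap, or pressing hard, is forcing: over 140 N between the gauge and a cap that stands off the shoulder (0.3 N m of turning with 10 N of push stays below)
- reject_tray: red open tray for the faulty cap, fixed to the desk: 120x120 mm outside, walls 4 mm thick and 30 mm high, floor 4 mm thick; origin at the centre of its underside, x and y along its sides
- dropper_bottle: amber dropper bottle, 31 mm across, 93 mm tall, standing behind the gauge; a bystander; origin at the centre of its underside
- spare_stepper: small square stepper motor, 42x42x60 mm with its shaft up, standing behind and to the right of the gauge; a bystander; origin at the centre of its underside
- screw_tin: flat round tin, 50 mm across, 18 mm high, standing in front of the gauge; a bystander; origin at the centre of its underside

How it is judged:
By the outcome, as a careful person would: the job done as asked, in the order asked, and still so for the second after the job is handed in, with the robot touching nothing.
It also fails if it takes over 72 s, if anything falls off the work surface, if the arm or the gripper's body presses on something with over 40 N, if the wrist force passes 120 N, or if a joint passes its speed limit or range.

### The arm

A 6-joint arm with a two-finger parallel gripper is mounted at the origin on a cart in front of the work surface, level with it; the furniture and walls round the work are solid. World frame = base frame: x ahead of the robot, y to its left, z up, the work surface at z = 0. Lengths are in m, angles in rad, forces in N, time in s.
With the tool pointing down it reaches from about 0.3 to 0.75 m from the base axis. Payload 8.5 kg.
Tool frame: the origin (TCP) lies at the very end of the fingers, on their centre line; the grasp point (between the pads) lies 19 mm behind it; z points along the fingers, y is the direction in which the jaws open and shut (so a half turn about z gives the same grasp; the last joint's range is limited). The gripper opens to 85 mm and grips with 20 to 120 N. Pads are 22 mm wide; open, the fingers measure 114 mm over their backs; the gripper's body (76 mm by 85 mm) begins 54 mm behind the grasp point. The pads swing forward as they close: fully open they stand 13 mm farther back than shut.
Start: joints at [0.975, 0.381, 1.297, -0, 1.464, -0.215], TCP at [0.204, 0.511, 0.231] pointing down, gripper open.
Joint ranges: [-3.11, 3.11], [-0.89, 2.33], [0.22, 2.48], [-1.42, 4.56], [0.17, 2.85], [-2.88, 2.88]. Speed limits (rad/s): [2.39, 2.39, 3.14, 3.14, 3.14, 3.14].

### API

Orientations are given as a unit quaternion [w, x, y, z].
In Python, from plant import monitor, optics, ctrl, silhouettes gives the robot as it stands.
- The arm moves only by the shell command python3 -m creep 'ROWS' [OPENING] [FORCE]. ROWS is text: rows parted by semicolons, each of 4 numbers parted by spaces: the shift along the tool's x, y, z in mm, then the turn about the tool's z in rad. In form: x y z turn; .... A call has exactly 5 rows; each row shifts and turns the commanded pose from where the row before left it, along the tool's axes as they then stand; what a row does not reach is not made up. A row lasts 1/12 s, in which the tool goes at most 41.7 mm and 7.16 degrees, less where a joint would pass 70% of its speed; a pose out of reach is approached as far as the arm can. A call is refused whole if a number of a shift passes 41.7 or a number of a turn 0.125, either way. A call with a gripper value outside its range is refused whole. OPENING is the closure, from -1 (fully open) to 1 (shut), set as the call begins (- or left out, the last holds). The fingers move at their own pace and stop on an object; FORCE is the grip in N (left out, the last holds). Time passes only in rows, so rows that do not move let the fingers close, or fill a call up. It gives the time, the measured TCP pose, the force and the opening at its end, in the units of the state.
- monitor.sense(): the state, without advancing time (a new reading comes with each control period).
- optics.read_camera(name): name is "scene" or "side" or "wrist"; returns a dict with "frame" (420x560x3 uint8, red, green, blue), "depth" (420x560 float32, m along the optical axis (not along the pixel's ray), 0 where there is no reading), "camera_matrix" (3x3 intrinsics, pixels), "k1" (the pictures are not rectified: a ray, as slopes to the right and down, at radius r is drawn at 1 + k1 r^2 times it, then the intrinsics apply), "xyz" and "rotation" of the camera in the world. Camera axes: x right, y up, looking along -z (the intrinsics and any distortion apply to the point x, -y, -z); pixel columns grow to the right and rows downward; lengths in m; the calibration is good to about 2 mm. A picture is of the moment at which its call begins.
- ctrl.close_job(): hands the job in, once; it reports no verdict.
Trained networks look in a picture, given as the dict that the camera call returned (one of the last four; its "shot" number tells which), for a name from the list of things; names that differ only in an ending like _2 or _b are one class to them, and where a whole thing is asked for, a point or a joint stands for the part that bears it (a point fixed in the world has none). Each returns a list of dicts, best first, with "confidence" (0 to 1); they miss things now and then, are a little off and sometimes report something else, mostly with a low value. They report only what shows in the picture. A call takes as long as a camera call.
- silhouettes(picture, name): "region" (420x560 bool, what is visible of it) and "extent" ([left, top, width, height] in pixels, round what is visible of it).
The state is a dict: "t": time; "joint_pos": joint angles; "joint_vel": joint speeds; "joint_efforts": joint torques, N m; "tcp_pos": TCP position; "tool_rot": TCP orientation; "force": force on the tool from outside, world axes, zero at the start; "ft_torque": the same for the moment, N m; "opening": finger opening in m.
Only numpy, scipy, OpenCV 4.12 (cv2) and the standard library are available. Lean on these libraries where they do the work, as an engineer would, in place of code of your own. Each camera call takes 0.05 s, during which the arm holds its last target.

## Working session

There is one attempt and no reset: what is moved stays moved. The work goes in short steps, Python scripts to look and compute and a shell command to move; the robot and the scene stay as the last step left them, time stands still between calls to the robot, and variables do not carry over. Pictures are saved under pics/ and viewed, and the job is handed in when it is done.

```bash
ls; mkdir -p pics; python3 - <<'E'
from plant import monitor, optics, ctrl, silhouettes
import cv2
print(monitor.sense())
for n in ["scene","side","wrist"]:
    p=optics.read_camera(n)
    cv2.imwrite(f"pics/a_{n}.png",p["frame"][:,:,::-1])
    print(n,p["camera_matrix"],p["k1"],p["xyz"],p["rotation"])
E
```

```text
pics
{'t': 0.0, 'joint_pos': array([ 9.74689092e-01,  3.81216559e-01,  1.29824334e+00,  1.31600935e-05,
        1.46360353e+00, -2.15285109e-01]), 'joint_vel': array([ 9.30298914e-05,  2.90909239e-04, -2.56883907e-03,  2.51253703e-04,
       -7.16866677e-04, -1.49921888e-04]), 'joint_efforts': array([ 9.96947820e-04, -4.48464096e+01, -2.31276655e+01, -8.49880439e-05,
        4.82046089e-03, -2.72111242e-05]), 'tcp_pos': array([0.20425374, 0.51035979, 0.23070662]), 'tool_rot': array([-2.96236920e-04,  1.89263189e-01,  9.81926120e-01, -6.73110970e-04]), 'force': array([-1.41184467,  0.07923701,  0.33523101]), 'ft_torque': array([ 0.01946915, -0.05177422, -0.01846648]), 'opening': 0.08546204705556368}
scene [[392.31136053   0.         277.69182834]
 [  0.         392.31136053 210.71939809]
 [  0.           0.           1.        ]] -0.03327255167507489 [ 0.09444158 -0.28046379  0.71532875] [ 0.82198973  0.30556528 -0.16230428 -0.4523495 ]
side [[495.07179617   0.         277.07296616]
 [  0.         495.07179617 207.30846198]
 [  0.           0.           1.        ]] -0.15903137798435038 [0.34079332 0.68695793 0.65397971] [-0.13230397 -0.06185208  0.40771327  0.90135446]
wrist [[312.71031547   0.         277.49514127]
 [  0.         312.71031547 207.13880722]
 [  0.           0.           1.        ]] 0.025021481333876376 [0.12968829 0.54003447 0.37299696] [ 0.8176818  -0.13131588 -0.08750703  0.55362002]
```

View pics/a_scene.png

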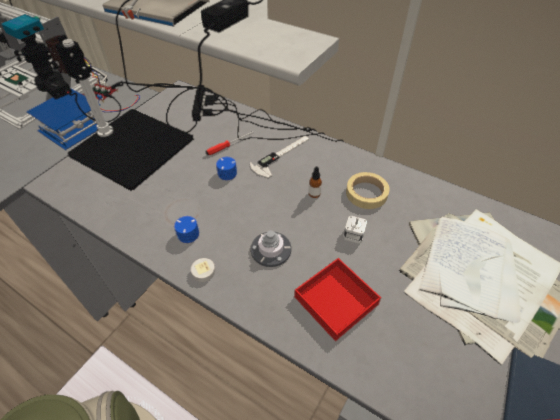

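View pics/a_side.png

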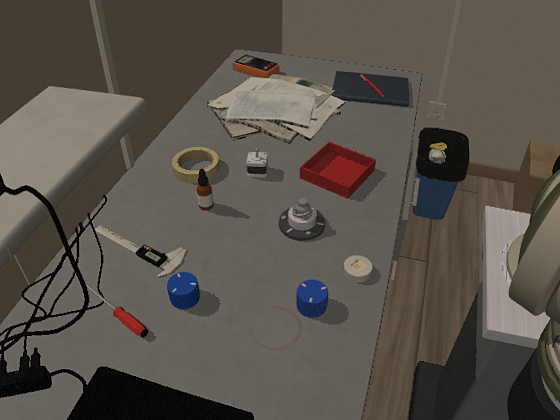

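View pics/a_wrist.png

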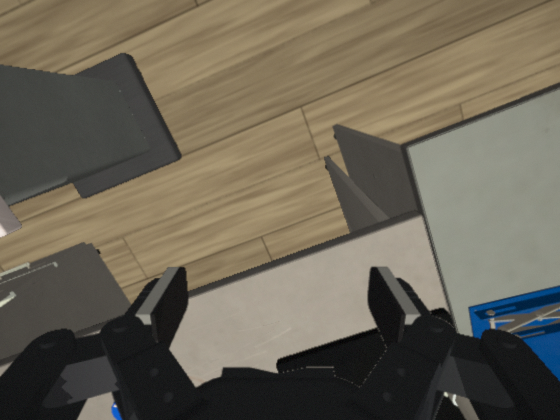

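```bash
cat > h.py <<'E'
import numpy as np, cv2
from scipy.spatial.transform import Rotation as R
from plant import monitor, optics, ctrl, silhouettes
def rot(p): 
    q=p["rotation"]; return R.from_quat([q[1],q[2],q[3],q[0]]).as_matrix()
def rays(p,uv):
    uv=np.asarray(uv,float).reshape(-1,1,2); K=np.array(p["camera_matrix"])
    n=cv2.undistortPoints(uv,K,np.array([p["k1"],0,0,0.])).reshape(-1,2)
    return np.c_[n[:,0],-n[:,1],-np.ones(len(n))]   # camera axes, unit depth
def world(p,uv,depth): return (rays(p,uv)*np.asarray(depth)[:,None])@rot(p).T+np.array(p["xyz"])
def onplane(p,uv,z):
    d=rays(p,uv)@rot(p).T; c=np.array(p["xyz"]); return c+d*((z-c[2])/d[:,2])[:,None]
def project(p,X):
    Xc=(np.atleast_2d(X)-np.array(p["xyz"]))@rot(p); Xc=Xc*[1,-1,-1]
    return cv2.projectPoints(Xc.reshape(-1,1,3),np.zeros(3),np.zeros(3),np.array(p["camera_matrix"]),np.array([p["k1"],0,0,0.]))[0].reshape(-1,2)
def tri(p1,u1,p2,u2):
    o=[np.array(p["xyz"]) for p in(p1,p2)]; d=[ (rays(p,u)@rot(p).T)[0] for p,u in((p1,u1),(p2,u2))]
    A=np.c_[d[0],-d[1]]; s=np.linalg.lstsq(A,o[1]-o[0],rcond=None)[0]
    a=o[0]+s[0]*d[0]; b=o[1]+s[1]*d[1]; return (a+b)/2,np.linalg.norm(a-b)
def regpts(p,reg):
    v,u=np.nonzero(reg&(p["depth"]>0)); return world(p,np.c_[u,v],p["depth"][v,u])
def fullrot(s): 
    q=s["tool_rot"]; return R.from_quat([q[1],q[2],q[3],q[0]]).as_matrix()
E
python3 - <<'E'
from h import *
for n in ["scene","side"]:
    p=optics.read_camera(n)
    for k in ["cap_1","gauge","reject_tray","dropper_bottle","spare_stepper","screw_tin"]:
        for r in silhouettes(p,k)[:2]:
            if r["confidence"]<.3: continue
            X=regpts(p,r["region"]); z=np.percentile(X[:,2],90)
            T=X[X[:,2]>z-.004]
            c,rad=cv2.minEnclosingCircle((T[:,:2]*1000).astype(np.float32))
            print(n,k,round(r["confidence"],2),np.round(r["extent"]),"ztop",z.round(4),"mean",T.mean(0).round(4),"circ",np.round(c,1),round(rad,1),"cen ",X.min(0).round(3),X.max(0).round(3))
E
```

```text
scene cap_1 0.93 [175. 218.  27.  22.] ztop 0.0391 mean [0.4349 0.1886 0.038 ] circ [435.7 189.1] 24.9 cen  [ 0.41   0.164 -0.001] [0.462 0.217 0.042]
scene cap_1 0.61 [215. 155.  27.  22.] ztop 0.0395 mean [0.6416 0.2336 0.0384] circ [640.9 234.4] 25.1 cen  [ 0.616  0.21  -0.001] [0.665 0.258 0.042]
scene gauge 0.64 [252. 231.  37.  34.] ztop 0.0471 mean [0.4969 0.0025 0.0524] circ [500.    5.6] 17.8 cen  [ 0.456 -0.039 -0.002] [0.544 0.048 0.063]
scene reject_tray 0.65 [293. 257.  86.  82.] ztop 0.0282 mean [ 0.4642 -0.1736  0.0287] circ [ 466.6 -171.7] 83.8 cen  [ 0.391 -0.248 -0.002] [ 0.541 -0.088  0.034]
scene dropper_bottle 0.77 [312. 167.   8.  30.] ztop 0.0787 mean [0.6961 0.0063 0.0844] circ [696.    7.6] 7.2 cen  [ 0.684 -0.008 -0.002] [0.749 0.043 0.093]
scene spare_stepper 0.61 [343. 214.  25.  31.] ztop 0.0404 mean [ 0.6353 -0.1303  0.0395] circ [ 636.1 -129.2] 26.5 cen  [ 0.612 -0.154 -0.001] [ 0.691 -0.098  0.064]
scene screw_tin 0.66 [189. 259.  27.  21.] ztop 0.0191 mean [0.3762 0.0949 0.0177] circ [376.9  96.1] 25.1 cen  [0.352 0.071 0.   ] [0.409 0.121 0.022]
side
[... 392 characters left out ...]
.1 -168.2] 83.2 cen  [ 0.39  -0.26  -0.003] [ 0.54  -0.091  0.032]
side reject_tray 0.36 [296. 280.  31.  34.] ztop 0.0392 mean [0.4336 0.1949 0.0382] circ [432.8 194.2] 25.9 cen  [ 0.409  0.137 -0.001] [0.46  0.22  0.042]
side dropper_bottle 0.81 [198. 170.  17.  40.] ztop 0.0753 mean [0.6954 0.0143 0.0815] circ [696.   12.5] 7.1 cen  [ 0.681 -0.056 -0.002] [0.742 0.027 0.092]
side spare_stepper 0.82 [245. 149.  22.  27.] ztop 0.0389 mean [ 0.6329 -0.1251  0.0385] circ [ 633.4 -127.1] 27.7 cen  [ 0.609 -0.205 -0.004] [ 0.676 -0.1    0.057]
side screw_tin 0.88 [345. 258.  26.  24.] ztop 0.0191 mean [0.3744 0.101  0.0177] circ [374.7  99.4] 25.4 cen  [ 0.35   0.074 -0.   ] [0.399 0.124 0.021]
```

```bash
python3 -m creep '-33 -21 0 0;-33 -21 0 0;-33 -21 0 0;-33 -21 0 0;-33 -21 0 0'; python3 -m creep '-33 -21 0 0;-33 -21 0 0;-33 -21 0 0;-33 -21 0 0;0 0 0 0'
python3 - <<'E'
from h import *
s=monitor.sense(); print(s["t"],s["tcp_pos"],s["joint_pos"].round(3),fullrot(s).round(3))
p=optics.read_camera("wrist"); cv2.imwrite("pics/b.png",p["frame"][:,:,::-1])
Rt=fullrot(s); print("cam in tool",(Rt.T@(np.array(p["xyz"])-s["tcp_pos"])).round(4)); print((Rt.T@rot(p)).round(3))
print(project(p,[[.434,.1915,.038],[.4995,.008,0],s["tcp_pos"]]))
E
```

```text
t: 1.27
tcp_pos: [0.3192, 0.3503, 0.2315]
tool_rot: [0.0, 0.189, 0.982, 0.0]
force: [1.2, 1.3, 0.2]
opening: 0.0851
t: 1.68
tcp_pos: [0.4133, 0.2203, 0.2313]
tool_rot: [0.001, 0.192, 0.981, -0.001]
force: [-0.2, 0.4, -0.0]
opening: 0.0853
1.6833 [0.41334504 0.22026944 0.23129525] [ 0.237  0.237  1.511 -0.002  1.392 -0.947] [[-0.926  0.377  0.001]
 [ 0.377  0.926 -0.001]
 [-0.002 -0.001 -1.   ]]
cam in tool [ 0.0803 -0.0004 -0.1422]
[[-0.     0.95   0.312]
 [ 1.    -0.     0.001]
 [ 0.001  0.312 -0.95 ]]
[[261.55532327 206.93799693]
 [158.26033037 288.34003285]
 [278.51601009 269.55384424]]
```

View pics/b.png

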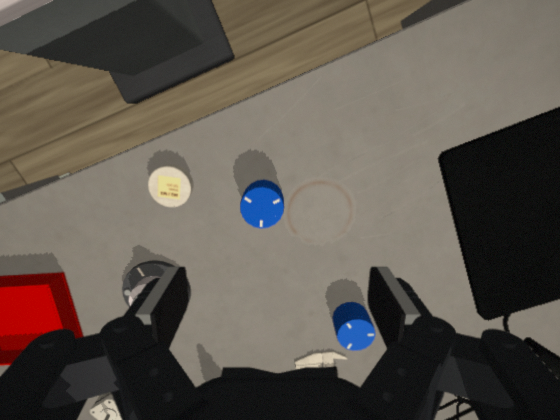

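```bash
python3 -m creep '-20 -25 0 0;-20 -25 0 0;-20 -20 0 0;0 0 0 0;0 0 0 0'
python3 - <<'E'
from h import *
s=monitor.sense(); print(s["t"],s["tcp_pos"],s["joint_pos"].round(3))
p=optics.read_camera("wrist"); f=p["frame"][:,:,::-1]; cv2.imwrite("pics/c.png",f)
cs=[]
for k in ["cap_1","gauge","screw_tin"]:
    for r in silhouettes(p,k)[:2]:
        X=regpts(p,r["region"]); z=np.percentile(X[:,2],90)
        T=X[X[:,2]>z-.004]; c,rad=cv2.minEnclosingCircle((T[:,:2]*1000).astype(np.float32))
        print(k,r["confidence"],r["extent"],z.round(4),"circ",np.round(c,1),round(rad,1),X.min(0).round(3),X.max(0).round(3))
        if k!="screw_tin":
            l,t,w,h=[int(v) for v in r["extent"]]; cs.append(cv2.resize(f[max(0,t-5):t+h+5,max(0,l-5):l+w+5],(260,260),interpolation=cv2.INTER_CUBIC))
cv2.imwrite("pics/c2.png",np.hstack(cs[:3]))
E
```

```text
t: 2.15
tcp_pos: [0.4395, 0.1374, 0.2313]
tool_rot: [-0.0, 0.19, 0.982, 0.0]
force: [-0.5, -0.1, -0.0]
opening: 0.0854
2.15 [0.43954854 0.13738732 0.23133012] [ 0.045  0.223  1.53   0.     1.388 -1.144]
cap_1 0.67 [294.5, 135.5, 49.0, 46.2] 0.0386 circ [435.1 190.9] 25.0 [0.41  0.165 0.   ] [0.46  0.215 0.04 ]
cap_1 0.56 [393.6, 262.3, 38.6, 45.1] 0.038 circ [553.4 219. ] 111.2 [ 0.447  0.187 -0.002] [0.693 0.272 0.271]
gauge 0.95 [169.8, 221.7, 68.8, 65.4] 0.0479 circ [463.7  53. ] 69.6 [ 0.411 -0.042 -0.001] [0.544 0.101 0.25 ]
screw_tin 0.58 [201.4, 114.1, 48.5, 48.7] 0.0185 circ [376.4  97.1] 25.2 [ 0.35   0.073 -0.002] [0.404 0.122 0.02 ]
```

View pics/c.png

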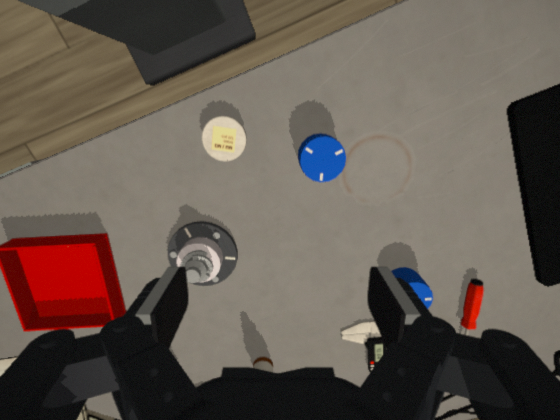

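View pics/c2.png

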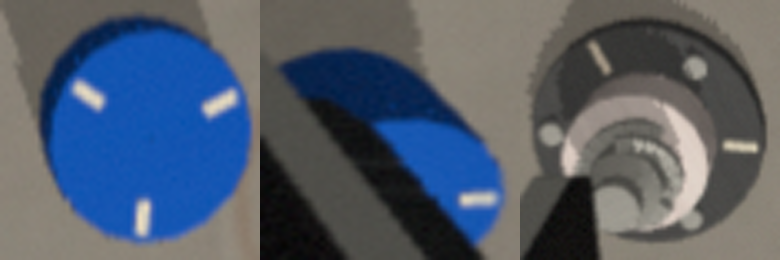

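```bash
cat >> h.py <<'E'
def dashes(p,reg,z,pad=2,thr=150):
    """white blobs within region's hull -> list of (centroid world, dir angle)"""
    m=cv2.convexHull(np.argwhere(reg)[:,::-1].astype(np.int32)); M=np.zeros(reg.shape,np.uint8); cv2.fillConvexPoly(M,m,1)
    f=p["frame"].astype(int); w=((f[:,:,0]>thr)&(f[:,:,1]>thr)&(f[:,:,2]>thr)&(M>0)).astype(np.uint8)
    n,L,st,ce=cv2.connectedComponentsWithStats(w)
    out=[]
    for i in range(1,n):
        if st[i,4]<4: continue
        v,u=np.nonzero(L==i); wt=f[v,u,0].astype(float)-100
        c=(np.c_[u,v]*wt[:,None]).sum(0)/wt.sum()
        out.append((c.round(1),st[i,4],onplane(p,[c],z)[0]))
    return out
E
python3 - <<'E'
from h import *
p=optics.read_camera("wrist")
for k,z in [("cap_1",.038),("gauge",.01)]:
    r=silhouettes(p,k)[0]; D=dashes(p,r["region"],z,thr=140 if k=="cap_1" else 130)
    for d in D: print(k,d)
    if k=="cap_1" and len(D)==3:
        P=np.array([d[2][:2] for d in D]); A=2*(P[1:]-P[0]); b=(P[1:]**2).sum(1)-(P[0]**2).sum(); c=np.linalg.solve(A,b)
        print("centre",c,"ang",np.degrees(np.arctan2(*(P-c).T[::-1])),np.linalg.norm(P-c,axis=1))
E
```

```text
cap_1 (array([307.8, 150.9]), np.int32(23), array([0.4198985 , 0.18027523, 0.038     ]))
cap_1 (array([337.9, 152.7]), np.int32(23), array([0.43352131, 0.20935539, 0.038     ]))
cap_1 (array([320. , 177.4]), np.int32(22), array([0.45187616, 0.18283361, 0.038     ]))
centre [0.43514243 0.19086503] ang [-145.21268471   95.01053622  -25.63887519] [0.01856128 0.01856128 0.01856128]
gauge (array([215.6, 235.5]), np.int32(20), array([0.481222  , 0.03712134, 0.01      ]))
gauge (array([202.9, 263.1]), np.int32(707), array([0.51026145, 0.00529449, 0.01      ]))
gauge (array([171.9, 254.9]), np.int32(22), array([ 0.48488646, -0.02633147,  0.01      ]))
gauge (array([228.4, 258.2]), np.int32(25), array([0.51609736, 0.03894673, 0.01      ]))
```

```bash
python3 -m creep '12 24 30 0;12 24 30 0;0 0 30 0;0 0 10 0;0 0 0 0'; python3 - <<'E'
from h import *
s=monitor.sense(); print(s["tcp_pos"])
p=optics.read_camera("wrist"); f=p["frame"][:,:,::-1]; cv2.imwrite("pics/d.png",f)
print(project(p,[[.4351,.1909,.038]]))
for r in silhouettes(p,"cap_1")[:2]: 
    print(r["confidence"],r["extent"]); D=dashes(p,r["region"],.038,thr=140)
    for d in D: print(d)
    if len(D)==3:
        P=np.array([d[2][:2] for d in D]); A=2*(P[1:]-P[0]); b=(P[1:]**2).sum(1)-(P[0]**2).sum(); c=np.linalg.solve(A,b)
        print("centre",c,"ang",np.degrees(np.arctan2(*(P-c).T[::-1])),np.linalg.norm(P-c,axis=1)[0]); print("toolframe d",fullrot(s).T@(np.r_[c,.038]-s["tcp_pos"]))
E
```

```text
t: 2.92
tcp_pos: [0.4336, 0.1914, 0.129]
tool_rot: [-0.002, 0.189, 0.982, -0.001]
force: [0.8, -0.1, -0.8]
opening: 0.0853
[0.43358818 0.19142686 0.12901072]
[[278.68564653 214.05732469]]
0.67 [367.8, 341.0, 20.7, 30.6]
0.6 [246.3, 176.8, 62.7, 65.0]
(array([259.1, 201.8]), np.int32(39), array([0.42002684, 0.18039687, 0.038     ]))
(array([300. , 204.1]), np.int32(39), array([0.43359507, 0.20943544, 0.038     ]))
(array([277.2, 235.5]), np.int32(34), array([0.45173664, 0.18303435, 0.038     ]))
centre [0.43510616 0.19104023] ang [-144.78460105   94.69605853  -25.7060863 ] 0.01845716848410775
toolframe d [-0.00196499  0.00045142  0.09100187]
```

View pics/d.png

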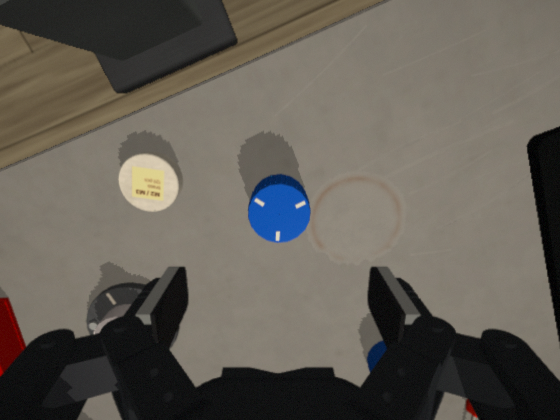

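```bash
python3 -m creep '-2 0 30 0;0 0 35 0;0 0 35 0;0 0 19 0;0 0 5 0'; python3 -m creep '0 0 0 0;0 0 0 0;0 0 0 0;0 0 0 0;0 0 0 0' 1 50; python3 -m creep '0 0 0 0;0 0 0 0;0 0 0 0;0 0 0 0;0 0 0 0'; python3 - <<'E'
from h import *
s=monitor.sense(); print(s["tcp_pos"],s["force"],s["opening"])
p=optics.read_camera("wrist"); f=p["frame"][:,:,::-1]; cv2.imwrite("pics/e.png",f)
E
```

```text
t: 3.43
tcp_pos: [0.4366, 0.1899, 0.0059]
tool_rot: [-0.001, 0.189, 0.982, -0.0]
force: [0.2, -0.1, 0.9]
opening: 0.0855
t: 3.85
tcp_pos: [0.4382, 0.1904, 0.0094]
tool_rot: [0.002, 0.189, 0.982, 0.001]
force: [-0.8, -0.4, 7.7]
opening: 0.0491
t: 4.27
tcp_pos: [0.4382, 0.1904, 0.0094]
tool_rot: [0.002, 0.189, 0.982, 0.001]
force: [-1.0, -1.2, 8.4]
opening: 0.0493
[0.43816864 0.19040013 0.00940827] [-1.00333931 -1.21397515  8.42096505] 0.0493491682102968
```

View pics/e.png

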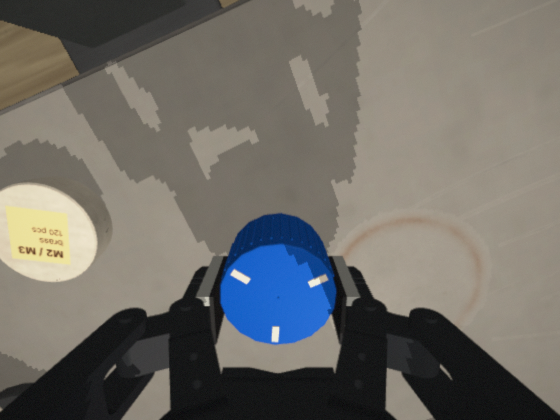

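```bash
cat >> h.py <<'E'
from scipy.optimize import least_squares
def capfit(p,reg,z0,rad=.0185,thr=140,verbose=True):
    """level 3-dash fit: returns x,y,ztop,yaw(deg mod 120)"""
    D=[d for d in dashes(p,reg,z0,thr=thr) if d[1]>8]
    D=sorted(D,key=lambda d:-d[1])[:3]
    if len(D)<3: print("dashes",len(D),[(d[0],d[1]) for d in D]); return None
    U=np.array([d[0] for d in D]); P=np.array([d[2][:2] for d in D]); A=2*(P[1:]-P[0]); b=(P[1:]**2).sum(1)-(P[0]**2).sum(); c=np.linalg.solve(A,b)
    a=np.arctan2(*(P-c).T[::-1]); o=np.argsort(a); U=U[o]; a0=a[o][0]
    def res(q):
        an=q[3]+np.arange(3)*2*np.pi/3
        return (project(p,np.c_[q[0]+rad*np.cos(an),q[1]+rad*np.sin(an),np.full(3,q[2])])-U).ravel()
    s=least_squares(res,[*c,z0,a0],x_scale=[.01,.01,.01,.1])
    if verbose: print("capfit",s.x[:3].round(4),"yaw",(np.degrees(s.x[3])%120).round(1),"rms px",np.sqrt((s.fun**2).mean()).round(2))
    return np.r_[s.x[:3],np.degrees(s.x[3])%120]
E
python3 -m creep '0 0 -20 0;0 0 -35 0;0 0 -35 0;0 0 -20 0;0 0 0 0'; python3 - <<'E'
from h import *
s=monitor.sense(); print(s["tcp_pos"],s["force"],s["opening"])
p=optics.read_camera("wrist"); f=p["frame"][:,:,::-1]; cv2.imwrite("pics/f.png",f)
rs=silhouettes(p,"cap_1")
for r in rs:
    print(r["confidence"],r["extent"])
    if abs(r["extent"][0]+r["extent"][2]/2-278)<25:
        c=capfit(p,r["region"],s["tcp_pos"][2]+.03)
        if c is not None: print("tool",fullrot(s).T@(c[:3]-s["tcp_pos"]), np.degrees(np.arctan2(*fullrot(s)[1::-1,0])))
E
```

```text
t: 4.73
tcp_pos: [0.4391, 0.1907, 0.1226]
tool_rot: [0.005, 0.189, 0.982, 0.002]
force: [0.7, 0.3, -0.7]
opening: 0.0493
[0.4390756  0.19067603 0.12261632] [ 0.65341607  0.28639799 -0.7111015 ] 0.04929877645543136
0.94 [390.0, 365.3, 30.5, 38.5]
0.56 [219.4, 213.8, 115.2, 134.1]
capfit [0.437  0.1906 0.1495] yaw 94.6 rms px 0.45
tool [ 0.00160672 -0.00070554 -0.02685753] 158.1973306798783
```

View pics/f.png

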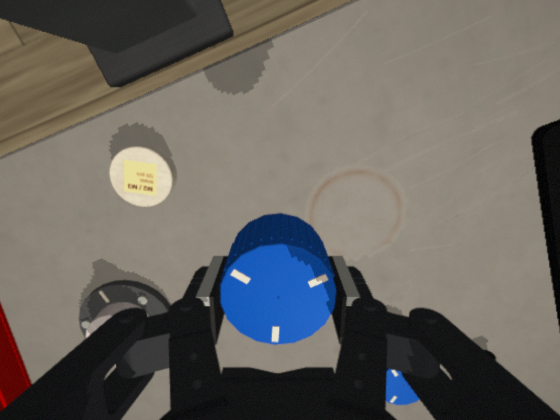

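```bash
python3 -m creep '0 0 -9 0.115;0 0 -9 0.115;0 0 -9 0.115;0 0 -9 0.115;0 0 -9 0.116';python3 -m creep '-35 -8 0 0;-35 -8 0 0;-35 -8 0 0;-35 -8 0 0;-35 -8 0 0';python3 -m creep '-35 -8 0 0;-24 -8 0 0;0 0 0 0;0 0 0 0;0 0 0 0'; python3 - <<'E'
from h import *
s=monitor.sense(); print(s["tcp_pos"],s["force"],s["joint_pos"].round(2))
p=optics.read_camera("wrist"); f=p["frame"][:,:,::-1]; cv2.imwrite("pics/g.png",f)
for k in ["cap_1","gauge"]:
  for r in silhouettes(p,k)[:3]:
    print(k,r["confidence"],r["extent"])
    if k=="cap_1" and abs(r["extent"][0]+r["extent"][2]/2-278)<25:
        c=capfit(p,r["region"],s["tcp_pos"][2]+.03)
        if c is not None: print("tool",fullrot(s).T@(c[:3]-s["tcp_pos"]), np.degrees(np.arctan2(*fullrot(s)[1::-1,0])))
    if k=="gauge":
        l,t,w,h=[int(v) for v in r["extent"]]; cv2.imwrite("pics/g2.png",cv2.resize(f[t-4:t+h+4,l-4:l+w+4],None,fx=6,fy=6,interpolation=cv2.INTER_CUBIC)); print(l-4,t-4)
E
```

```text
t: 5.25
tcp_pos: [0.4363, 0.1901, 0.1614]
tool_rot: [-0.001, 0.463, 0.886, -0.001]
force: [1.0, 0.3, -0.5]
opening: 0.0493
t: 5.67
tcp_pos: [0.5049, 0.0226, 0.161]
tool_rot: [-0.001, 0.46, 0.888, -0.0]
force: [0.5, 0.6, -0.6]
opening: 0.0491
t: 6.08
tcp_pos: [0.5253, -0.0327, 0.1613]
tool_rot: [-0.001, 0.46, 0.888, -0.0]
force: [-0.3, -0.1, -1.9]
opening: 0.0492
[ 0.52531106 -0.03272609  0.16128696] [-0.2843727  -0.11199842 -1.85909696] [-0.29  0.4   1.48  0.    1.26 -0.9 ]
cap_1 0.87 [220.2, 213.3, 114.8, 132.3]
capfit [ 0.5236 -0.031   0.1896] yaw 61.7 rms px 0.13
tool [ 0.00241985 -0.00047801 -0.0283386 ] 125.17769342759958
cap_1 0.58 [552.4, 0.0, 7.3, 39.5]
gauge 0.66 [234.6, 92.3, 98.5, 97.5]
230 88
```

View pics/g.png

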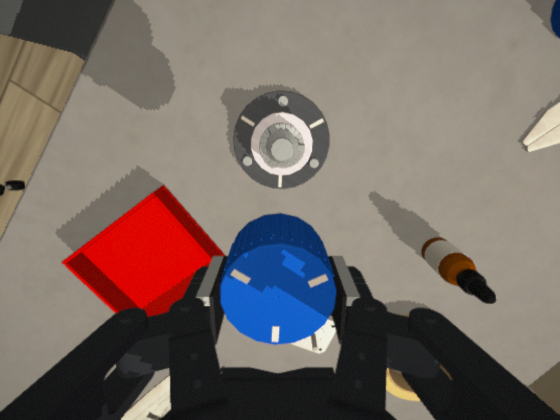

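View pics/g2.png

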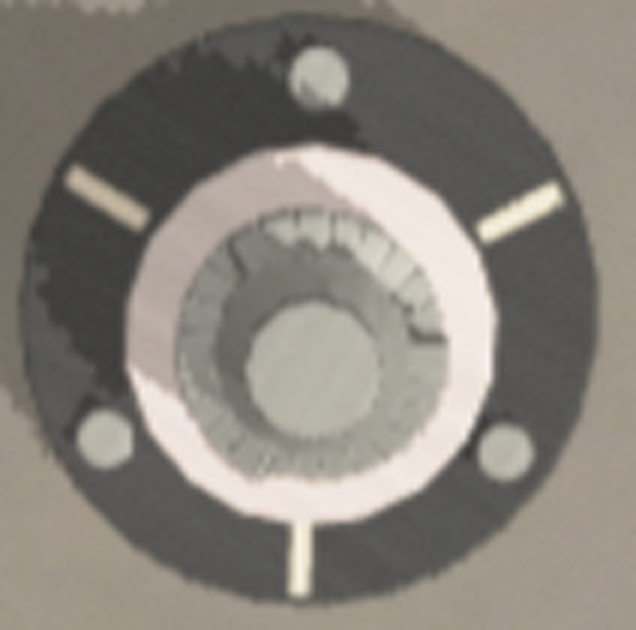

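```bash
python3 - <<'E'
from h import *
p=optics.read_camera("wrist"); s=monitor.sense()
cv=lambda a:(np.array(a,float)+.5)/6-.5+[230,88]
L=onplane(p,cv([(107,199),(520,212),(300,560)]),.01)
P=L[:,:2]; A=2*(P[1:]-P[0]); b=(P[1:]**2).sum(1)-(P[0]**2).sum(); c=np.linalg.solve(A,b)
print("lines",c,P.mean(0),np.degrees(np.arctan2(*(P-c).T[::-1])),np.linalg.norm(P-c,axis=1))
print("nose",onplane(p,cv([(313,370)]),.0605))
print("nose dia", np.linalg.norm(np.diff(onplane(p,cv([(246,370),(379,370)]),.0605),axis=0)))
E4=onplane(p,cv([(126,334),(496,334),(311,146),(311,522)]),.03); print("shoulder",E4[:2].mean(0),E4[2:].mean(0),np.linalg.norm(E4[0]-E4[1]),np.linalg.norm(E4[2]-E4[3]))
E4=onplane(p,cv([(22,310),(598,310),(310,15),(310,603)]),.01); print("foot",E4[:2].mean(0),E4[2:].mean(0),np.linalg.norm(E4[0]-E4[1]),np.linalg.norm(E4[2]-E4[3]))
for r in silhouettes(p,"cap_1")[:1]:
    c=capfit(p,r["region"],s["tcp_pos"][2]+.03)
    print("tool",fullrot(s).T@(c[:3]-s["tcp_pos"]),s["tcp_pos"],fullrot(s).round(4))
E
```

```text
lines [0.50104107 0.0071038 ] [0.50081994 0.00726725] [-177.18786813   64.22621734  -56.92584251] [0.03634488 0.03634488 0.03634488]
nose [[0.50057488 0.00769891 0.0605    ]]
nose dia 0.01713502053766871
shoulder [0.50003651 0.00854791 0.03      ] [0.50053273 0.0078611  0.03      ] 0.053295423204559274 0.05336891207305275
foot [0.49932644 0.00962188 0.01      ] [0.50052749 0.00796004 0.01      ] 0.08862874791637868 0.08888146244565023
dashes 0 []Traceback (most recent call last):
  File "<stdin>", line 13, in <module>
TypeError: 'NoneType' object is not subscriptable
```

```bash
python3 -m creep '22 2 20 -0.03;23 1.5 20 0;0 0 25 0;0 0 15 0;0 0 5 0'; python3 -m creep '0 0 0 0;0 0 0 0;0 0 0 0;0 0 0 0;0 0 0 0'; python3 - <<'E'
from h import *
s=monitor.sense(); print(s["tcp_pos"],s["force"])
p=optics.read_camera("wrist")
for r in silhouettes(p,"cap_1")[:1]:
    c=capfit(p,r["region"],s["tcp_pos"][2]+.03)
    if c is not None: print("tool",fullrot(s).T@(c[:3]-s["tcp_pos"]))
for n in ["scene","side"]:
    p=optics.read_camera(n); u=project(p,[[.5006,.0077,.06]])[0].astype(int); f=p["frame"][:,:,::-1]
    cv2.imwrite(f"pics/h_{n}.png",cv2.resize(f[u[1]-50:u[1]+50,u[0]-60:u[0]+60],None,fx=5,fy=5,interpolation=cv2.INTER_CUBIC))
E
```

```text
t: 6.75
tcp_pos: [0.5011, 0.006, 0.0755]
tool_rot: [-0.002, 0.446, 0.895, -0.0]
force: [-0.6, 0.1, -1.2]
opening: 0.0487
t: 7.17
tcp_pos: [0.5028, 0.005, 0.0781]
tool_rot: [0.001, 0.447, 0.895, 0.0]
force: [-0.0, 0.4, -1.1]
opening: 0.0493
[0.50276596 0.00496771 0.0780725 ] [-0.00673251  0.3890423  -1.05625494]
capfit [0.5007 0.0068 0.1067] yaw 63.6 rms px 0.24
tool [ 0.00263307 -0.00054872 -0.02865438]
```

View pics/h_scene.png

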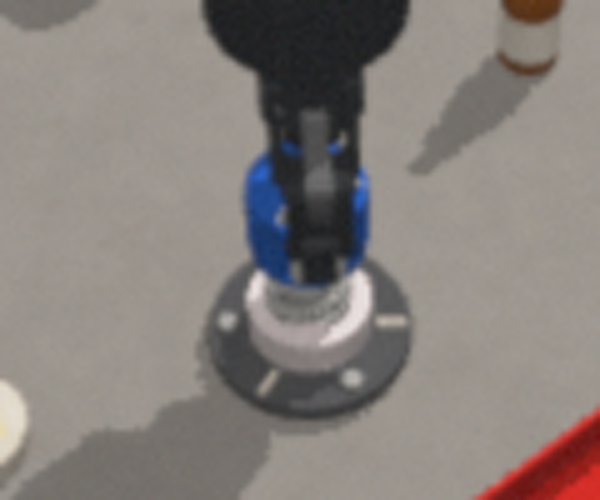

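View pics/h_side.png

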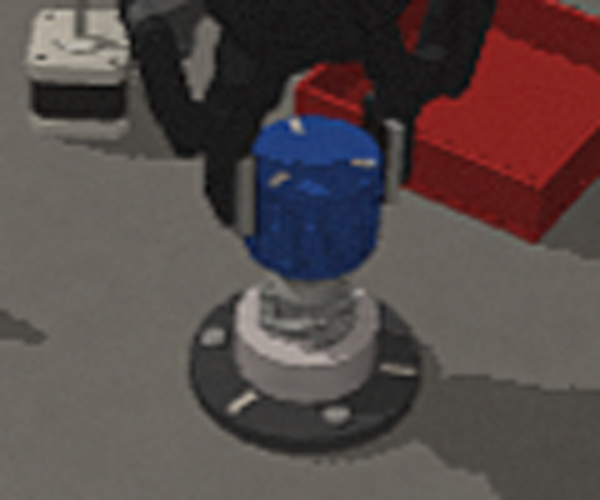

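```bash
python3 -m creep '0.7 0.5 8 0;0 0 8 0;0 0 6 0;0 0 4 0;0 0 0 0'; python3 -m creep '0 0 2 0;0 0 1 0;0 0 0 0;0 0 0 0;0 0 0 0'; python3 - <<'E'
from h import *
s=monitor.sense(); print(s["tcp_pos"],s["force"],s["ft_torque"])
p=optics.read_camera("wrist")
for r in silhouettes(p,"cap_1")[:1]:
    c=capfit(p,r["region"],s["tcp_pos"][2]+.03)
E
```

```text
t: 7.78
tcp_pos: [0.5018, 0.006, 0.0501]
tool_rot: [-0.001, 0.447, 0.895, -0.0]
force: [-0.7, -0.5, -0.5]
opening: 0.0489
t: 8.2
tcp_pos: [0.5025, 0.0059, 0.0485]
tool_rot: [0.0, 0.447, 0.895, 0.0]
force: [0.1, -0.4, -1.0]
opening: 0.0491
[0.5024607  0.00591052 0.04851145] [ 0.07070756 -0.43282603 -0.954944  ] [ 0.03475374  0.02341376 -0.02749318]
```

```bash
python3 -m creep '0 0 1 0;0 0 1 0;0 0 1 0;0 0 0 0;0 0 0 0'; python3 -m creep '0 0 1 0;0 0 0 0;0 0 0 0;0 0 0 0;0 0 0 0';  python3 - <<'E'
from h import *
s=monitor.sense(); print(s["tcp_pos"],s["force"],s["ft_torque"],s["joint_pos"].round(2))
E
```

```text
t: 8.72
tcp_pos: [0.5024, 0.006, 0.0455]
tool_rot: [0.0, 0.447, 0.895, 0.0]
force: [-1.3, 0.4, 3.1]
opening: 0.0493
t: 9.13
tcp_pos: [0.5025, 0.006, 0.0453]
tool_rot: [0.001, 0.447, 0.895, 0.0]
force: [-3.4, 0.6, 12.4]
opening: 0.049
[0.5024936  0.00598636 0.04529567] [-3.35088912  0.62513127 12.43006456] [ 0.12662099  0.62614369 -0.05945779] [-0.22  0.52  1.69 -0.    0.93 -0.87]
```

```bash
python3 -m creep '0 -0.12 0.2 0.05;0 -0.12 0.3 0.05;0 -0.12 0.3 0.05;0 0 0 0;0 0 0 0';  python3 - <<'E'
from h import *
s=monitor.sense(); print(s["tcp_pos"],s["force"],s["ft_torque"],s["joint_pos"].round(2))
E
```

```text
t: 9.55
tcp_pos: [0.503, 0.0056, 0.0445]
tool_rot: [0.001, 0.513, 0.858, 0.0]
force: [0.1, 1.3, 9.4]
opening: 0.049
[0.50298974 0.005579   0.04452436] [0.08365063 1.29198865 9.44256393] [-0.04244779  0.11621938 -0.11699294] [-0.22  0.53  1.69 -0.    0.92 -0.72]
```

```bash
python3 -m creep '0 -0.12 0.3 0.05;0 -0.12 0.3 0.05;0 -0.12 0.3 0.05;0 0 0 0;0 0 0 0'; python3 -m creep '0 -0.12 0.3 0.05;0 -0.12 0.3 0.05;0 0 0 0;0 0 0 0;0 0 0 0';   python3 - <<'E'
from h import *
s=monitor.sense(); print(s["tcp_pos"],s["force"],s["ft_torque"],s["joint_pos"].round(2))
E
```

```text
t: 9.97
tcp_pos: [0.5027, 0.0053, 0.0437]
tool_rot: [0.001, 0.576, 0.818, 0.0]
force: [-1.0, -0.5, 10.2]
opening: 0.049
t: 10.38
tcp_pos: [0.5026, 0.0051, 0.0434]
tool_rot: [0.002, 0.616, 0.788, 0.001]
force: [-2.0, -1.6, 13.9]
opening: 0.0491
[0.50260454 0.00509745 0.04339099] [-1.9754491  -1.59333903 13.87065939] [-0.1512897   0.31678169 -0.05968739] [-0.23  0.53  1.69 -0.    0.92 -0.47]
```

```bash
python3 -m creep '0 -0.12 0.1 0.05;0 -0.12 0.2 0.05;0 0 0 0;0 0 0 0;0 0 0 0';   python3 - <<'E'
from h import *
s=monitor.sense(); print(s["tcp_pos"],s["force"],s["ft_torque"],s["joint_pos"].round(2))
E
python3 -m creep '0 -0.12 0.1 0.05;0 -0.12 0.2 0.05;0 0 0 0;0 0 0 0;0 0 0 0';   python3 - <<'E'
from h import *
s=monitor.sense(); print(s["tcp_pos"],s["force"],s["ft_torque"],s["joint_pos"].round(2))
p=optics.read_camera("wrist")
for r in silhouettes(p,"cap_1")[:1]:
    c=capfit(p,r["region"],s["tcp_pos"][2]+.03); print(c is not None and fullrot(s).T@(c[:3]-s["tcp_pos"]),np.degrees(np.arctan2(*fullrot(s)[1::-1,0])))
E
```

```text
t: 10.8
tcp_pos: [0.5024, 0.005, 0.0433]
tool_rot: [0.002, 0.654, 0.756, 0.001]
force: [-2.7, -1.3, 17.4]
opening: 0.0493
[0.5023942  0.00498874 0.04334419] [-2.67382226 -1.26433279 17.43720237] [-0.16280719  0.43740932 -0.04422187] [-0.23  0.53  1.69 -0.    0.92 -0.37]
t: 11.22
tcp_pos: [0.5021, 0.0049, 0.0433]
tool_rot: [0.002, 0.691, 0.723, 0.001]
force: [-2.5, -3.1, 20.7]
opening: 0.0493
[0.50212431 0.00492936 0.0433075 ] [-2.52829318 -3.10520695 20.66530273] [-0.14311373  0.6762204  -0.03886484] [-0.23  0.53  1.69 -0.    0.92 -0.27]
capfit [0.5015 0.007  0.0717] yaw 29.0 rms px 0.12
[ 0.00203991 -0.00039631 -0.02835144] 92.52693167422477
```

```bash
python3 -m creep '0 0 -1.2 0;0 0.23 -0.3 -0.1;0 0.23 -0.3 -0.1;0 0.23 -0.6 -0.1;0 0 0 0'; python3 -m creep '0 0.23 -0.6 -0.1;0 0.23 -0.6 -0.1;0 0.23 -0.6 -0.1;0 0 0 0;0 0 0 0'; python3 - <<'E'
from h import *
s=monitor.sense(); print(s["tcp_pos"],s["force"],s["ft_torque"],s["joint_pos"].round(2))
E
python3 -m creep '0 0 -1 0;0 0 -2 0;0 0 -2 0;0 0 0 0;0 0 0 0'
```

```text
t: 11.73
tcp_pos: [0.5018, 0.0055, 0.0439]
tool_rot: [0.0, 0.574, 0.819, 0.0]
force: [0.8, -0.2, 1.5]
opening: 0.0496
t: 12.15
tcp_pos: [0.5024, 0.0059, 0.0456]
tool_rot: [0.0, 0.449, 0.893, 0.0]
force: [-0.6, 0.3, 0.9]
opening: 0.0491
[0.5024172  0.00586185 0.04556152] [-0.59886138  0.29674088  0.93774999] [-0.01598254 -0.02015018 -0.03899715] [-0.22  0.52  1.69  0.    0.93 -0.86]
t: 12.57
tcp_pos: [0.5024, 0.0059, 0.0507]
tool_rot: [0.0, 0.447, 0.894, 0.0]
force: [-0.7, 0.5, -0.0]
opening: 0.0491
```

```bash
python3 -m creep '0 0 -25 0;0 0 -30 0;-20 -20 0 0;-25 -28 0 0;-25 -28 0 0'; python3 -m creep '-25 -28 0 0;-25 -28 0 0;0 0 0 0;0 0 0 0;0 0 0 0'; python3 - <<'E'
from h import *
s=monitor.sense(); print(s["tcp_pos"],s["force"])
p=optics.read_camera("wrist"); f=p["frame"][:,:,::-1]; cv2.imwrite("pics/i.png",f)
for r in silhouettes(p,"reject_tray")[:1]:
    X=regpts(p,r["region"]); print(X.min(0),X.max(0)); print(r["confidence"],r["extent"])
E
```

```text
t: 12.98
tcp_pos: [0.4834, -0.0965, 0.1061]
tool_rot: [0.001, 0.446, 0.895, 0.0]
force: [1.1, -0.4, -0.5]
opening: 0.0491
t: 13.4
tcp_pos: [0.4686, -0.169, 0.1055]
tool_rot: [-0.0, 0.447, 0.894, 0.0]
force: [-0.5, 0.4, -0.3]
opening: 0.0491
[ 0.4686265  -0.1689573   0.10547314] [-0.52535078  0.44098574 -0.3190087 ]
[ 0.38787543 -0.2277943  -0.00200508] [ 0.55696658 -0.09456265  0.1014502 ]
0.65 [159.1, 103.2, 224.0, 156.5]
```

View pics/i.png

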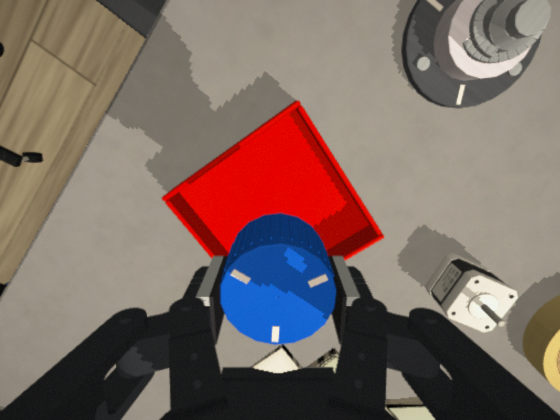

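```bash
python3 - <<'E'
from h import *
p=optics.read_camera("wrist"); s=monitor.sense()
X=onplane(p,[(163,197),(298,101),(383,236)],.03); print(X,np.linalg.norm(np.diff(X,axis=0),axis=1),"centre",(X[0]+X[2])/2)
c=np.r_[((X[0]+X[2])/2)[:2],0]; print("tool to go (cap off 2.3)",fullrot(s).T@(c-s["tcp_pos"])-[.0023,0,0])
E
```

```text
[[ 0.39251292 -0.20546399  0.03      ]
 [ 0.42987895 -0.09498027  0.03      ]
 [ 0.54054631 -0.13226648  0.03      ]] [0.11663135 0.11677982] centre [ 0.46652962 -0.16886523  0.03      ]
tool to go (cap off 2.3) [-0.00141525 -0.00237794  0.10560149]
```

```bash
python3 -m creep '-1.4 -2 25 0;0 0 25 0;0 0 25 0;0 0 12 0;0 0 3 0'; python3 -m creep '0 0 1 0;0 0 0.5 0;0 0 0 0;0 0 0 0;0 0 0 0'
```

```text
t: 13.97
tcp_pos: [0.4674, -0.1702, 0.0137]
tool_rot: [-0.002, 0.446, 0.895, 0.0]
force: [0.3, -0.0, -0.9]
opening: 0.0489
t: 14.38
tcp_pos: [0.4684, -0.1718, 0.0148]
tool_rot: [0.001, 0.447, 0.895, -0.0]
force: [0.4, 0.4, -0.5]
opening: 0.049
```

```bash
python3 -m creep '0 0 1 0;0 0 0.5 0;0 0 0 0;0 0 0 0;0 0 0 0'
```

```text
t: 14.8
tcp_pos: [0.4683, -0.1718, 0.0134]
tool_rot: [0.001, 0.447, 0.895, -0.0]
force: [-2.2, 1.3, 7.4]
opening: 0.0491
```

```bash
python3 -m creep '0 0 0 0;0 0 0 0;0 0 0 0;0 0 0 0;0 0 0 0' -0.4; python3 -m creep '0 0 -15 0;0 0 -25 0;0 0 -35 0;0 0 -35 0;0 0 -30 0'; python3 - <<'E'
from h import *
s=monitor.sense(); print(s["tcp_pos"],s["force"],s["joint_pos"].round(2))
p=optics.read_camera("side"); f=p["frame"][:,:,::-1]; cv2.imwrite("pics/j.png",f[100:350,130:450])
E
```

```text
t: 15.22
tcp_pos: [0.4681, -0.1717, 0.0126]
tool_rot: [-0.0, 0.447, 0.895, -0.0]
force: [0.3, -0.8, 0.7]
opening: 0.0598
t: 15.63
tcp_pos: [0.468, -0.1716, 0.1547]
tool_rot: [0.0, 0.447, 0.895, -0.0]
force: [0.3, -0.3, 0.3]
opening: 0.0597
[ 0.46801801 -0.17164343  0.15474773] [ 0.26515757 -0.32158609  0.34308555] [-0.59  0.37  1.56 -0.    1.21 -1.23]
```

View pics/j.png

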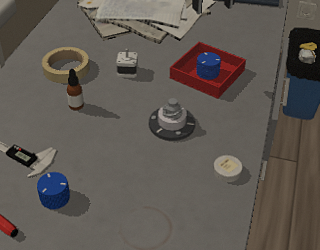

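```bash
python3 -m creep '18.5 31.5 -5 0;18.5 31.5 0 0;18.5 31.5 0 0;18.5 31.5 0 0;18.5 31.5 0 0' -1;python3 -m creep '18.5 31.5 0 0;18.5 31.5 0 0;18.5 31.5 0 0;18.5 31.5 0 0;18.5 31.5 0 0';python3 -m creep '18.5 31.5 0 0;18.5 31.5 0 0;0 0 0 0;0 0 0 0;0 0 0 0'; python3 - <<'E'
from h import *
s=monitor.sense(); print(s["tcp_pos"],s["force"],s["joint_pos"].round(2))
p=optics.read_camera("wrist"); f=p["frame"][:,:,::-1]; cv2.imwrite("pics/k.png",f)
for r in silhouettes(p,"cap_2")[:2]:
    print(r["confidence"],r["extent"]); c=capfit(p,r["region"],.038)
    if c is not None: print(fullrot(s).T@(c[:3]-s["tcp_pos"]),np.degrees(np.arctan2(*fullrot(s)[1::-1,0])))
E
```

```text
t: 16.1
tcp_pos: [0.5388, -0.0015, 0.1574]
tool_rot: [-0.0, 0.447, 0.894, -0.0]
force: [0.9, -0.1, 0.4]
opening: 0.0852
t: 16.52
tcp_pos: [0.6092, 0.1672, 0.1572]
tool_rot: [-0.0, 0.447, 0.895, -0.0]
force: [1.3, -0.0, 0.6]
opening: 0.0855
t: 16.93
tcp_pos: [0.6368, 0.2324, 0.157]
tool_rot: [-0.0, 0.447, 0.895, -0.0]
force: [-0.3, -0.1, -0.5]
opening: 0.0854
[0.63677961 0.23242928 0.15695211] [-0.29722833 -0.11204332 -0.52061646] [ 0.18  0.66  1.02 -0.    1.47 -0.47]
0.7 [258.5, 163.5, 54.6, 63.5]
capfit [0.6418 0.2362 0.0369] yaw 72.3 rms px 0.07
[-4.21986734e-05  6.42599338e-03  1.20082857e-01] 126.90481066693164
```

View pics/k.png

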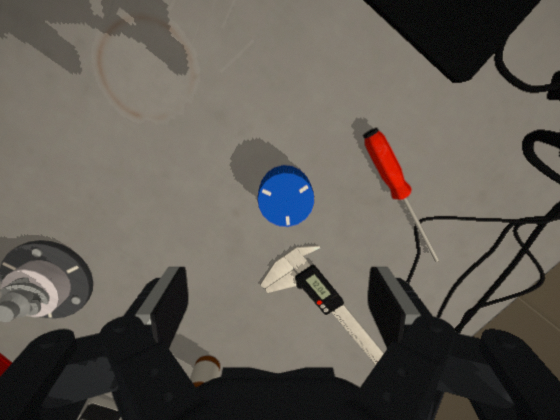

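```bash
python3 -m creep '0 6.5 30 0;0 0 30 0;0 0 30 0;0 0 20 0;0 0 0 0'; python3 - <<'E'
from h import *
s=monitor.sense(); print(s["tcp_pos"])
p=optics.read_camera("wrist")
for r in silhouettes(p,"cap_2")[:2]:
    print(r["confidence"],r["extent"]); c=capfit(p,r["region"],.038)
    if c is not None: print(fullrot(s).T@(c[:3]-s["tcp_pos"]))
E
```

```text
t: 17.45
tcp_pos: [0.6401, 0.235, 0.0432]
tool_rot: [-0.003, 0.448, 0.894, -0.003]
force: [-0.6, 0.2, -0.6]
opening: 0.0854
[0.64005458 0.23496951 0.04321416]
0.72 [236.4, 196.5, 93.0, 107.5]
capfit [0.6434 0.2331 0.0318] yaw 72.5 rms px 0.9
[-0.00352545  0.00170185  0.0113971 ]
```

```bash
python3 -m creep '0 0 5 0;0 0 0 0;0 0 0 0;0 0 0 0;0 0 0 0'; python3 - <<'E'
from h import *
s=monitor.sense(); print(s["tcp_pos"])
p=optics.read_camera("wrist"); cv2.imwrite("pics/l.png",p["frame"][:,:,::-1])
for r in silhouettes(p,"cap_2")[:2]:
    print(r["confidence"],r["extent"]); c=capfit(p,r["region"],.038)
    if c is not None: print(fullrot(s).T@(c[:3]-s["tcp_pos"]))
E
```

```text
t: 17.97
tcp_pos: [0.6425, 0.2367, 0.0433]
tool_rot: [0.0, 0.447, 0.895, 0.0]
force: [0.4, -0.2, -0.5]
opening: 0.0856
[0.64247188 0.23673593 0.04329675]
0.79 [233.1, 197.4, 92.0, 104.9]
capfit [0.6426 0.2346 0.0344] yaw 72.4 rms px 0.5
[-0.00181768 -0.00118267  0.0088913 ]
```

```bash
python3 -m creep '-1 -0.5 15 0;0 0 15 0;0 0 7 0;0 0 0 0;0 0 0 0'; python3 -m creep '0 0 0 0;0 0 0 0;0 0 0 0;0 0 0 0;0 0 0 0' 1 50; python3 -m creep '0 0 -20 0;0 0 -30 0;0 0 -35 0;0 0 -35 0;0 0 -15 0';  python3 -m creep '0 0 0 0.075;0 0 0 0.075;0 0 0 0;0 0 0 0;0 0 0 0';python3 - <<'E'
from h import *
s=monitor.sense(); print(s["tcp_pos"],s["opening"])
p=optics.read_camera("wrist"); cv2.imwrite("pics/m.png",p["frame"][:,:,::-1])
for r in silhouettes(p,"cap_2")[:2]:
    print(r["confidence"],r["extent"]); c=capfit(p,r["region"],s["tcp_pos"][2]+.03)
    if c is not None: print(fullrot(s).T@(c[:3]-s["tcp_pos"]),np.degrees(np.arctan2(*fullrot(s)[1::-1,0])))
E
```

```text
t: 18.48
tcp_pos: [0.6425, 0.2357, 0.0058]
tool_rot: [-0.0, 0.447, 0.895, -0.0]
force: [0.0, 0.2, -0.5]
opening: 0.0852
t: 18.9
tcp_pos: [0.643, 0.2357, 0.0067]
tool_rot: [0.001, 0.447, 0.895, 0.001]
force: [0.0, 1.2, 5.8]
opening: 0.0489
t: 19.32
tcp_pos: [0.6436, 0.2358, 0.1457]
tool_rot: [0.003, 0.447, 0.895, 0.002]
force: [0.5, -0.9, -0.9]
opening: 0.0491
t: 19.73
tcp_pos: [0.6423, 0.2355, 0.1402]
tool_rot: [-0.0, 0.512, 0.859, -0.0]
force: [0.2, -0.2, -1.2]
opening: 0.0492
[0.64230414 0.23553835 0.14017292] 0.04919323428863178
0.62 [216.3, 213.8, 121.1, 135.2]
capfit [0.6414 0.236  0.1709] yaw 64.0 rms px 0.07
[ 0.00086718 -0.00054079 -0.03077387] 118.42221454821001
```

View pics/m.png

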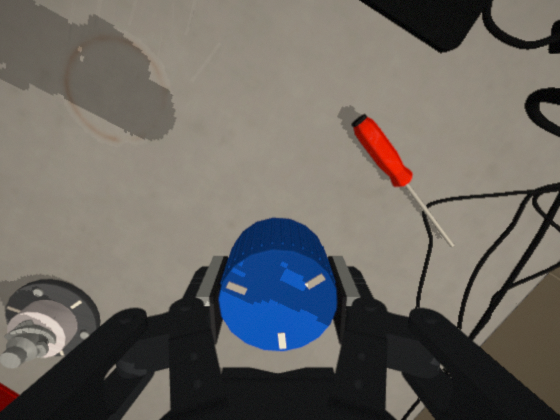

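```bash
python3 -m creep '-16.7 -29 0 0;-16.7 -29 0 0;-16.7 -29 0 0;-16.7 -29 0 0;-16.7 -29 0 0';python3 -m creep '-16.7 -29 0 0;-16.7 -29 0 0;-16.7 -29 10 0;0 0 20 0;0 0 20 0';python3 -m creep '0 0 12 0;0 0 0 0;0 0 0 0;0 0 0 0;0 0 0 0'; python3 - <<'E'
from h import *
s=monitor.sense(); print(s["tcp_pos"],s["joint_pos"].round(2))
p=optics.read_camera("wrist")
for r in silhouettes(p,"cap_2")[:1]:
    c=capfit(p,r["region"],s["tcp_pos"][2]+.03)
    if c is not None: print(fullrot(s).T@(c[:3]-s["tcp_pos"]),"go",fullrot(s).T@(np.array([.5006,.0077,c[2]])-c[:3]))
E
```

```text
t: 20.25
tcp_pos: [0.5533, 0.0923, 0.1406]
tool_rot: [0.0, 0.512, 0.859, -0.0]
force: [1.1, 0.6, -0.9]
opening: 0.049
t: 20.67
tcp_pos: [0.5014, 0.0064, 0.0909]
tool_rot: [0.001, 0.514, 0.858, 0.0]
force: [0.0, 0.5, -2.1]
opening: 0.0491
t: 21.08
tcp_pos: [0.5021, 0.008, 0.0796]
tool_rot: [0.001, 0.513, 0.859, 0.0]
force: [-0.8, 0.6, -0.8]
opening: 0.049
[0.50211742 0.00798018 0.07956927] [-0.22  0.47  1.65  0.    1.02 -0.71]
capfit [0.501 0.009 0.111] yaw 63.8 rms px 0.09
[ 0.00135365 -0.00047528 -0.03140123] go [-9.17850591e-04 -9.49422450e-04 -2.21808029e-07]
```

```bash
python3 -m creep '-0.9 -0.9 10 0;0 0 10 0;0 0 8 0;0 0 4 0;0 0 0 0'; python3 -m creep '0 0 1 0;0 0 0 0;0 0 0 0;0 0 0 0;0 0 0 0'
```

```text
t: 21.6
tcp_pos: [0.5009, 0.0068, 0.0461]
tool_rot: [-0.001, 0.513, 0.859, -0.0]
force: [-0.8, -0.4, -1.4]
opening: 0.0493
t: 22.02
tcp_pos: [0.5013, 0.0067, 0.0459]
tool_rot: [0.0, 0.513, 0.859, 0.0]
force: [-0.5, 0.7, -0.9]
opening: 0.049
```

```bash
python3 -m creep '0 0 1 0;0 0 1 0;0 0 1 0;0 0 0 0;0 0 0 0'; python3 -m creep '0 0 1 0;0 0 0 0;0 0 0 0;0 0 0 0;0 0 0 0'
```

```text
t: 22.43
tcp_pos: [0.5012, 0.0067, 0.0427]
tool_rot: [0.0, 0.513, 0.859, 0.0]
force: [-1.4, -0.4, 3.0]
opening: 0.049
t: 22.85
tcp_pos: [0.5013, 0.0067, 0.0426]
tool_rot: [0.0, 0.513, 0.859, 0.0]
force: [-2.3, 0.3, 11.8]
opening: 0.0489
```

Contact at the expected start height (TCP 0.0427). Turning clockwise with a light push.

```bash
python3 -m creep '0 -0.06 0.2 0.05;0 -0.06 0.3 0.05;0 -0.06 0.3 0.05;0 0 0 0;0 0 0 0'; python3 -m creep '0 -0.06 0.3 0.05;0 -0.06 0.3 0.05;0 -0.06 0.3 0.05;0 0 0 0;0 0 0 0'; python3 -m creep '0 -0.06 0.3 0.05;0 -0.06 0.3 0.05;0 -0.06 0.3 0.05;0 0 0 0;0 0 0 0'
```

```text
t: 23.27
tcp_pos: [0.502, 0.0065, 0.0418]
tool_rot: [0.001, 0.576, 0.818, 0.001]
force: [-1.6, -0.2, 9.0]
opening: 0.049
t: 23.68
tcp_pos: [0.502, 0.0063, 0.0409]
tool_rot: [0.001, 0.635, 0.772, 0.001]
force: [0.3, 0.5, 8.9]
opening: 0.0493
t: 24.1
tcp_pos: [0.5018, 0.0063, 0.0401]
tool_rot: [0.001, 0.691, 0.722, 0.001]
force: [0.4, -0.3, 9.1]
opening: 0.0496
```

```bash
python3 -m creep '0 -0.06 0.3 0.05;0 -0.06 0.3 0.05;0 -0.06 0.3 0.05;0 0 0 0;0 0 0 0'; python3 -m creep '0 -0.06 0.3 0.05;0 -0.06 0.3 0.05;0 -0.06 0.3 0.05;0 0 0 0;0 0 0 0'; python3 -m creep '0 -0.06 0.3 0.05;0 -0.06 0.3 0.05;0 -0.06 0.3 0.05;0 0 0 0;0 0 0 0'; python3 - <<'E'
from h import *
s=monitor.sense(); print(s["ft_torque"],s["joint_pos"].round(2))
E
```

```text
t: 24.52
tcp_pos: [0.5016, 0.0062, 0.0392]
tool_rot: [0.001, 0.744, 0.669, 0.001]
force: [-1.2, -0.2, 10.2]
opening: 0.0488
t: 24.93
tcp_pos: [0.5013, 0.0062, 0.0383]
tool_rot: [0.001, 0.792, 0.611, 0.001]
force: [-1.1, -0.8, 11.6]
opening: 0.049
t: 25.35
tcp_pos: [0.5011, 0.0063, 0.0374]
tool_rot: [0.001, 0.835, 0.55, 0.001]
force: [-0.8, -1.1, 11.3]
opening: 0.0489
[-3.01750276e-01  2.69496977e-01  2.90850837e-04] [-0.22  0.53  1.7  -0.    0.9   0.18]
```

```bash
python3 -m creep '0 -0.06 0.3 0.05;0 -0.06 0.3 0.05;0 -0.06 0.3 0.05;0 0 0 0;0 0 0 0'; python3 -m creep '0 -0.06 0.2 0.05;0 -0.06 0 0.05;0 -0.06 0 0.05;0 0 0 0;0 0 0 0'; python3 - <<'E'
from h import *
s=monitor.sense(); print(s["ft_torque"],s["joint_pos"].round(2))
E
```

```text
t: 25.77
tcp_pos: [0.501, 0.0063, 0.0367]
tool_rot: [0.001, 0.874, 0.486, 0.001]
force: [-2.1, -2.2, 13.5]
opening: 0.049
t: 26.18
tcp_pos: [0.501, 0.0065, 0.0366]
tool_rot: [0.001, 0.908, 0.419, 0.001]
force: [-0.4, -0.7, 14.6]
opening: 0.0491
[-0.0043248   0.3337462  -0.08577509] [-0.22  0.54  1.7  -0.    0.9   0.48]
```

```bash
for i in 1; do python3 -m creep '0 -0.06 0 0.05;0 -0.06 0 0.05;0 -0.06 0 0.05;0 0 0 0;0 0 0 0'; done; python3 - <<'E'
from h import *
s=monitor.sense(); print(s["ft_torque"],s["joint_pos"].round(2))
E
python3 -m creep '0 -0.06 0 0.05;0 -0.06 0 0.05;0 0 0 0;0 0 0 0;0 0 0 0'; python3 - <<'E'
from h import *
s=monitor.sense(); print(s["ft_torque"],s["joint_pos"].round(2))
p=optics.read_camera("wrist")
for r in silhouettes(p,"cap_2")[:1]: c=capfit(p,r["region"],s["tcp_pos"][2]+.03); print(np.degrees(np.arctan2(*fullrot(s)[1::-1,0])))
E
```

```text
t: 26.6
tcp_pos: [0.5008, 0.0066, 0.0366]
tool_rot: [0.001, 0.937, 0.35, 0.001]
force: [-0.3, -1.3, 13.6]
opening: 0.0487
[ 0.02885336  0.35401402 -0.10060834] [-0.22  0.54  1.7  -0.    0.9   0.63]
t: 27.02
tcp_pos: [0.5006, 0.0067, 0.0366]
tool_rot: [0.001, 0.953, 0.302, 0.001]
force: [-1.9, -0.4, 14.2]
opening: 0.0492
[-0.01109082  0.44462431 -0.10333923] [-0.22  0.54  1.7  -0.    0.9   0.73]
capfit [0.5013 0.0072 0.0679] yaw 100.6 rms px 0.05
35.19883876024783
```

```bash
python3 -m creep '0 -0.05 0 0.04;0 -0.05 0 0.04;0 0 0 0;0 0 0 0;0 0 0 0'; python3 - <<'E'
from h import *
s=monitor.sense(); print(s["ft_torque"],s["force"],s["joint_pos"].round(2))
E
python3 -m creep '0 -0.05 0 0.04;0 0 0 0;0 0 0 0;0 0 0 0;0 0 0 0'; python3 - <<'E'
from h import *
s=monitor.sense(); print(s["ft_torque"],s["force"],s["joint_pos"].round(3))
E
```

```text
t: 27.53
tcp_pos: [0.4999, 0.0069, 0.0366]
tool_rot: [0.001, 0.964, 0.264, 0.001]
force: [-6.0, -1.4, 16.2]
opening: 0.0488
[-0.13500445  0.81156856 -0.10616581] [-5.99815804 -1.4304971  16.1842375 ] [-0.22  0.53  1.7  -0.    0.9   0.81]
t: 27.95
tcp_pos: [0.4998, 0.0069, 0.0366]
tool_rot: [0.001, 0.969, 0.245, 0.001]
force: [-5.2, -0.7, 16.5]
opening: 0.0493
[-0.09748261  0.83713844  0.37063692] [-5.17258029 -0.70001454 16.54442219] [-2.230e-01  5.350e-01  1.704e+00 -1.000e-03  9.010e-01  8.520e-01]
```

```bash
python3 - <<'E'
from h import *
s=monitor.sense()
p=optics.read_camera("wrist")
for r in silhouettes(p,"cap_2")[:1]: c=capfit(p,r["region"],s["tcp_pos"][2]+.03); print(np.degrees(np.arctan2(*fullrot(s)[1::-1,0])))
E
python3 -m creep '0 0 -0.8 0;0 0 0 0;0 0 0 0;0 0 0 0;0 0 0 0'; python3 -m creep '0 0 0 0;0 0 0 0;0 0 0 0;0 0 0 0;0 0 0 0' -0.4; python3 -m creep '0 0 -10 0;0 0 -20 0;0 0 -35 0;0 0 -35 0;0 0 -30 0'; python3 -m creep '-30 0 0 0;-30 0 0 0;-10 0 0 0;0 0 0 0;0 0 0 0'; python3 - <<'E'
from h import *
s=monitor.sense(); print(s["tcp_pos"],s["force"])
p=optics.read_camera("wrist"); cv2.imwrite("pics/n.png",p["frame"][:,:,::-1])
for r in silhouettes(p,"cap_2")[:3]: print(r["confidence"],r["extent"]);c=capfit(p,r["region"],.068)
for n in ["scene","side"]:
    p=optics.read_camera(n); u=project(p,[[.49,-.08,.03]])[0].astype(int); f=p["frame"][:,:,::-1]
    cv2.imwrite(f"pics/n_{n}.png",cv2.resize(f[u[1]-75:u[1]+75,u[0]-100:u[0]+100],None,fx=4,fy=4,interpolation=cv2.INTER_CUBIC))
E
```

```text
capfit [0.5007 0.0073 0.0679] yaw 93.9 rms px 0.06
28.418627632822265
t: 28.47
tcp_pos: [0.4998, 0.0069, 0.0366]
tool_rot: [0.001, 0.969, 0.245, 0.0]
force: [-2.8, -0.8, 8.5]
opening: 0.0493
t: 28.88
tcp_pos: [0.4995, 0.0072, 0.0359]
tool_rot: [-0.0, 0.97, 0.245, -0.0]
force: [0.2, 0.3, 0.7]
opening: 0.0593
t: 29.3
tcp_pos: [0.4995, 0.0072, 0.1681]
tool_rot: [0.0, 0.97, 0.245, 0.0]
force: [0.8, -0.6, -0.3]
opening: 0.06
t: 29.72
tcp_pos: [0.4383, -0.0262, 0.1662]
tool_rot: [0.0, 0.97, 0.244, 0.0]
force: [0.5, 0.4, 1.0]
opening: 0.0595
[ 0.43833171 -0.02618685  0.16622745] [0.54518858 0.36120763 1.01139704]
0.93 [389.3, 206.2, 65.6, 60.6]
capfit [ 0.4664 -0.1696  0.043 ] yaw 63.5 rms px 0.0
0.56 [243.7, 80.8, 67.6, 71.6]
capfit [0.5006 0.0072 0.0673] yaw 94.1 rms px 0.06
```

View pics/n.png

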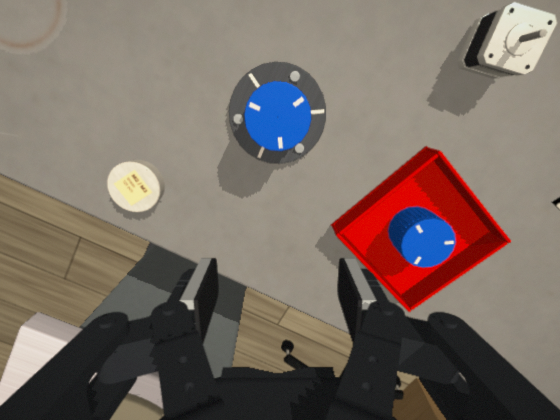

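View pics/n_side.png

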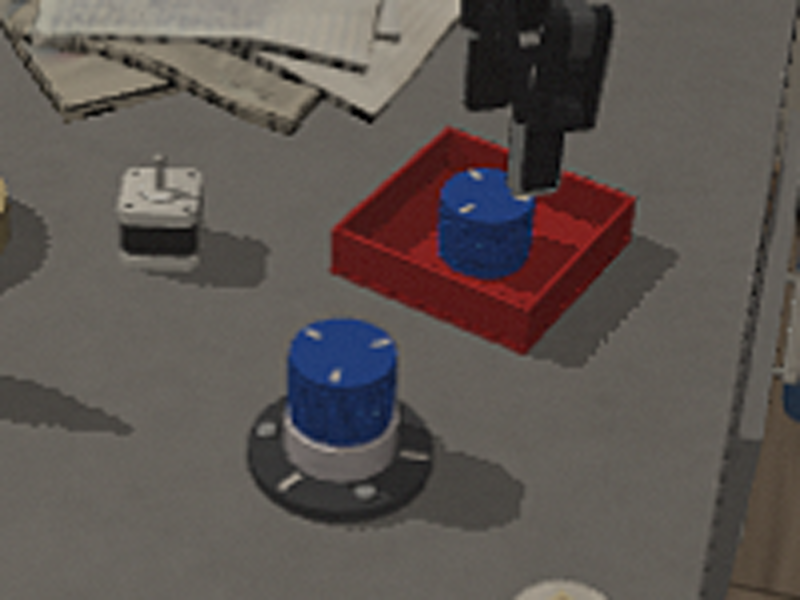

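View pics/n_scene.png

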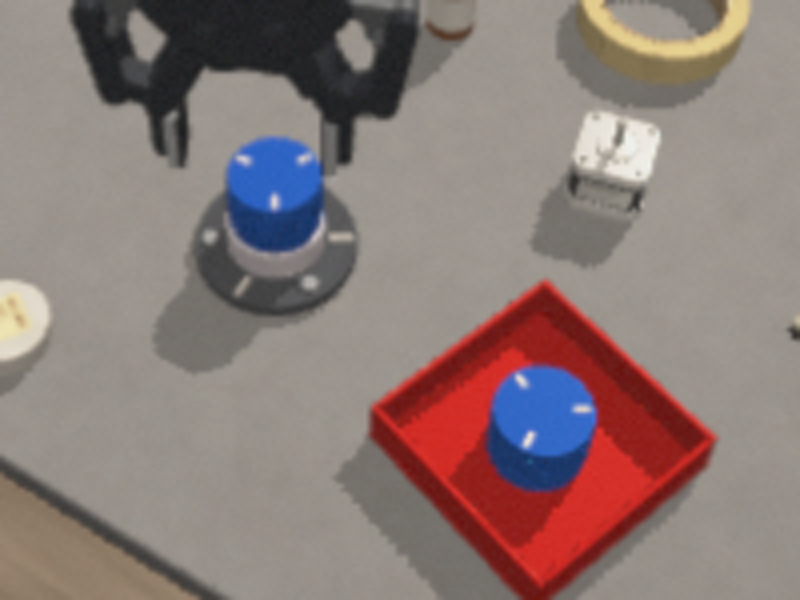

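The cap on the gauge stands rim on shoulder (wrist view 278,116). The other cap stands upright in the tray (423,237), and the robot is clear of both.

```bash
python3 - <<'E'
from h import *
print(ctrl.close_job())
E
```

```text
the job is handed in; nothing more can be done
None
```

The job is handed in at about 30 s of the 72 s: the good cap is screwed home on the gauge and the faulty one stands upright in the red tray.

- **Faulty cap:** I tested the nearer cap first. It stopped sinking after about 20° and 2 mm, with its rim about 4 mm off the shoulder. I turned it on to about 35° to be sure. The push peaked near 21 N with almost no turning torque, so I did not force it. I backed it off and set it near the middle of the tray floor.
- **Good cap:** The other cap sank steadily for 6.1 mm until its rim met the shoulder. It came tight at about 90° with 0.37 N m and 16 N of push.
- **Last checks:** The top of the cap on the gauge measured 67.3–67.9 mm against the expected 68 mm. The cap in the tray measured 43 mm at its top against 42 mm. The motor, bottle and tin were never approached; I did not re-measure their positions at the end.
- **Disagreements:** The scene and side cameras differed by up to about 5 mm in position, so I worked from the wrist camera. The arm also settled a few millimetres off its commanded pose, and I corrected that from measured poses.

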